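# Press a copper coil in the swing-arm coil press

### The arm

A 6-joint arm with a two-finger parallel gripper is mounted at the origin on the work surface. World frame = base frame: x ahead of the robot, y to its left, z up, the work surface at z = 0. Lengths are in m, angles in rad, forces in N, time in s.
With the tool pointing down it reaches from about 0.25 to 0.775 m from the base axis. Payload 4 kg.
Tool frame: the origin (TCP) lies on the centre line of the jaws, within the pads' length; the fingertips stand 17 mm ahead of it and the grasp point (between the pads) lies 2 mm behind it; z points along the fingers, y is the line along which they close (so a half turn about z gives the same grasp; the last joint's range is limited). The gripper opens to 94 mm and grips with 3 to 60 N. Pads are 16 mm wide; open, the fingers measure 119 mm over their backs; the gripper's body (75 mm by 177 mm) begins 78 mm behind the grasp point.
Start: joints at [1.233, 0.087, 1.371, -0, 1.684, -0.103], TCP at [0.128, 0.535, 0.223] pointing down, gripper open.
Joint ranges: [-3.1, 3.1], [-0.76, 2.03], [0.27, 2.55], [-1.08, 4.22], [0.17, 2.65], [-2.57, 2.57]. Speed limits (rad/s): [2.79, 2.79, 3.14, 3.14, 3.14, 3.14].

### API

Orientations are given as [roll, pitch, yaw] about the fixed x, y, z axes, in that order (R = Rz(yaw) Ry(pitch) Rx(roll)).
In Python, from bench import robot gives the robot as it stands.
- The arm moves only by the tool servo_tool, never from a script. Its argument "plan" is a list of rows, each a list of 7 numbers: the shift along the tool's x, y, z normalised to -1 to 1, where 1 is 0.1 m, then the turn, a rotation vector about the tool's x, y, z normalised to -1 to 1, where 1 is pi/2 rad, then the finger opening in mm, from 0 to 94. In form: [[x, y, z, ax, ay, az, gripper], ...]. A call has 1 to 12 rows; each row is the pose to reach, as a shift and turn from the pose commanded when the call began, along the tool's axes at that moment; what a row does not reach only later rows make up. A row lasts 1/12 s, in which the tool goes at most 41.7 mm and 7.16 degrees, less where a joint would pass 70% of its speed; a pose out of reach is approached as far as the arm can. A call with a number of a shift or a turn outside -1 to 1 is refused whole. A call with a gripper value outside its range is refused whole. The fingers move at their own pace and stop on an object; the grip force is fixed at half the most. Time passes only in rows, so rows that repeat a pose let the fingers close. It gives the time, the measured TCP pose, the force, the opening and the grip force at its end, in the units of the state.
- robot.get_obs(): the state, without advancing time (a new reading comes with each control period).
- robot.snapshot(name): name is "scene" or "top" or "wrist"; returns the picture (400x640x3 uint8, red, green, blue); there is no depth.
- robot.camera_params(name): a dict with "camera_matrix" (3x3 intrinsics, pixels), "distortion" ([k1, k2, p1, p2, k3] as OpenCV has them; the pictures are not rectified), "rvec" (rotation vector, rad) and "tvec" (3), from world to camera coordinates, as OpenCV has them; the wrist camera has in their place "tool_from_camera" (4x4, takes a point from camera to tool coordinates, whose origin is the TCP and whose axes are the flange's). Camera axes: x right, y down, z forward; pixel columns grow to the right and rows downward; lengths in m; the calibration is good to about 2 mm. A picture is of the moment at which its call begins: read the wrist's pose just before it. camera_params takes no time and is no camera call.
- robot.close_job(): hands the job in; it is judged then, once.
Trained networks look in the newest picture that a camera, given by its name, has taken for a name from the list of things; names that differ only in an ending like _2 or _b are one class to them, and where a whole thing is asked for, a point or a joint stands for the part that bears it (a point fixed in the world has none). Each returns a list of dicts, best first, with "conf" (0 to 1); they miss things now and then, are a little off and sometimes report something else, mostly with a low value. They report only what shows in the picture. A call takes as long as a camera call. They do not tell look-alikes from the thing itself.
- robot.find_in(thing, camera): "extent" ([centre column, centre row, width, height] in pixels, round what is visible of it).
The state is a dict: "time": time; "joint_positions": joint angles; "qvel": joint speeds; "joint_torque": joint torques, N m; "tool_pos": TCP position; "ee_rot": TCP orientation; "wrist_force": force on the tool from outside, world axes, zero at the start; "wrist_torque": the same for the moment, N m; "width": finger opening in m; "finger_force": force on a finger pad.
Only numpy, scipy, OpenCV 4.12 (cv2) and the standard library are available. Lean on these libraries where they do the work, as an engineer would, in place of code of your own. Each camera call takes 0.05 s, during which the arm holds its last target. There are 200 camera calls.

### The job

Lift the copper-wound coil straight up off its spindle stand and seat it flat on the seat of the small bright green press, over the short pin, and let go of it. Only then flip the press's red safety catch outwards to the side, fully over and clear of the lever, then pull the press lever by its black handle all the way down onto the coil and finish holding it there; the lever springs back up if it is released, so the program ends while still holding it down. Leave the other (blue) coil, the glue bottle and the blue-capped tub alone.

Things in the scene. Friction and masses are not known exactly. Their poses are not given: they have to be found in the camera images.
- coil: the coil to press: copper winding on a white sleeve; the winding is 48 mm in outer diameter and 24 mm tall, the sleeve (33 mm in diameter) stands 3 mm proud above and below it, 30 mm tall in all, bore 22 mm, about 120 g. Grip it across the winding. Origin: centre of its underside, z up along the bore. It starts over the post of stand, standing on its collar.
- stand: fixed dark steel spindle stand that carries the copper coil: base 90 x 90 x 22 mm, on it a collar 38 mm in diameter and 8 mm high on which the coil stands (coil underside 30 mm above the bench), and an upright steel post 16 mm in diameter whose top is 78 mm above the bench (so the coil must rise 48 mm to clear it). Origin: centre of its underside on the bench.
- spare_coil: another coil of the same size with blue wire on a black sleeve on its own stand: leave it alone. Origin: centre of its underside.
- spare_stand: fixed stand of the spare coil, same form as stand. The two stands may be either way round, left or right of the press.
- press: fixed bright green press, facing along its own -x (towards the robot, within 0.2 rad). Origin: on the bench under the seat's centre. Base plate 22 mm thick, from x -90 to +180 mm and y -65 to +65 mm, with a side wing (x 65 to 125 mm) reaching y = +142 mm. The swing lever hinges 120 mm behind the seat (x = +120 mm, z = 95 mm), between two posts that reach y = +-52 mm and z = 112 mm; the red catch stands on the left (+y) side.
- seat (a point): centre of the press's seat, on its top face 30 mm above the bench: a boss 38 mm in diameter and 8 mm high on the base plate, with an upright locating pin 17 mm in diameter and 22 mm tall. The coil stands on it with its bore over the pin. Axes as press.
- lever_hinge (a point): point on the lever's hinge axis, in the middle plane of the lever, 95 mm above the bench; the axis runs along its y. Axes as press.
- lever (a joint): angle of the swing lever, rad. 0: up and leaning 0.21 rad back from vertical (away from the robot); it grows as the handle is pulled over towards the robot and down; 1.78: fully down at its stop, lever level. A light spring returns it; about 6 to 9 N at the handle holds it down with the coil pressed. The sprung pad meets the seated coil at about 1.70. With the catch engaged it cannot move more than about 0.15.
- handle (a point): centre of the lever's handle, a black round bar 18 mm in diameter and 100 mm long, parallel to the hinge axis, 200 mm from it, joining the ends of two side rails 31 mm either side of the middle (free gap 53 mm between them). About 290 mm above the bench when up, 95 mm when down. It can be pinched from above across the bar between the rails; the bar may turn in the fingers. It turns with the lever.
- pad: black round pressing pad under the lever, 40 mm in diameter and 10 mm thick, 120 mm from the hinge; it gives up to 14 mm on a spring (500 N/m). Origin: centre of its pressing face. With the lever up it faces the robot.
- catch (a joint): angle of the red safety catch, rad. 0: upright, engaged, standing in front of the steel stop dog on the end of the lever's shaft; it starts at 0 to 0.2; it grows as the top is swung outwards (to press +y, away from the lever); 1.4: at its stop, lying over to the side. Light friction (0.05 N m) keeps it where it is left.
- catch_top (a point): top of the red catch, a bar 22 mm wide (press x), 10 mm thick (press y) and 100 mm long from its pivot. The pivot axis runs along press x at press y = +110 mm, z = 60 mm, the bar's middle at press x = +100 mm. The stop dog just behind it (from press x about +113 mm, y 102 to 118 mm) reaches 125 mm above the bench; the catch's top, when upright, 160 mm.
- bottle: white glue bottle with red cap, 44 mm in diameter, 110 mm tall, standing loose: leave alone. Origin: centre of its underside.
- tub: clear tub with blue cap, 64 mm in diameter, 50 mm tall, standing loose: leave alone. Origin: centre of its underside.
There are look-alikes about, which are no part of the job. Of the things shaped like the coil, the copper one is meant.

How it is judged:
On the way, in this order (a step that is already met when the one before it is completed fails the run):
1. the copper coil is lifted clear of its spindle (z of coil in the frame of stand above 0.079 m).
2. the coil is seated flat over the pin of the press and let go, with the catch still engaged (horizontal distance between coil and seat below 0.005 m and z of coil in the frame of seat below 0.003 m and angle between coil's own z axis and vertical below 0.08 rad and contact force between the fingers and coil below 0.2 N and value of joint catch below 0.5 rad), for 0.2 s.
3. the safety catch is flipped fully over, the lever still up (value of joint catch above 1.1 rad and value of joint lever below 0.4 rad), for 0.1 s.
At the end, for the whole second after the job is handed in: Robot holds the lever down (lever above 1.73 rad, pushing over 1 N); pad presses the copper coil with over 1.5 N; coil over the pin on the seat (within 5 mm sideways, 3 mm in height, tilt under 0.08 rad); catch flipped (above 1.0 rad) (value of joint lever above 1.73 rad and contact force between pad and coil above 1.5 N and contact force between any of the fingers, the arm and press above 1 N and value of joint catch above 1 rad and horizontal distance between coil and seat below 0.005 m and z of coil in the frame of seat below 0.003 m and angle between coil's own z axis and vertical below 0.08 rad); the arm keeps its last pose, push and grip.
It fails at once if the spare coil is moved (distance of spare_coil from where it was at the start of the episode above 0.02 m).
It fails at once if the bottle is moved (distance of bottle from where it was at the start of the episode above 0.03 m).
It fails at once if the tub is moved (distance of tub from where it was at the start of the episode above 0.03 m).
It fails at once if the lever is forced past the engaged catch (value of joint lever above 0.4 rad and value of joint catch below 0.5 rad).
It also fails if it takes over 67 s, if anything falls off the work surface, if the arm or the gripper's body presses on something with over 40 N, if the wrist force passes 120 N, or if a joint passes its speed limit or range.

## Working session

There is one attempt and no reset: what is moved stays moved. The work goes in short steps, Python scripts to look and compute and a tool call to move; the robot and the scene stay as the last step left them, time stands still between calls to the robot, and variables do not carry over. Pictures are saved under pics/ and viewed, at most 10 in all, crops included, and the job is handed in when it is done.

Besides the shell and the picture viewer there is one more tool, called as a command line: name --pt "numbers of a row" for each row, then --argument value for the rest. servo_tool: Moves the arm, as the interface text tells. Scaled input: -1 to 1 covers 0.1 m each way for a shift and pi/2 rad each way for a turn. Its arguments: {"type":"object","properties":{"plan":{"type":"array","items":{"type":"array","items":{"type":"number"}}}},"required":["plan"]}

```bash
ls; mkdir -p pics
python3 - <<'E'
from bench import robot
import cv2
print(robot.get_obs())
for c in ("scene","top"):
    im=robot.snapshot(c); cv2.imwrite(f"pics/{c}0.png",im[:,:,::-1])
    print(c,robot.camera_params(c))
    for t in ("coil","press","catch_top","handle","stand","bottle","tub"):
        print(t,[(round(d["conf"],2),[round(v) for v in d["extent"]]) for d in robot.find_in(t,c)[:3]])
print(robot.camera_params("wrist"))
E
```

```text
pics
{'time': 0.0, 'joint_positions': array([ 1.23293008e+00,  8.79280167e-02,  1.37223204e+00, -2.77012965e-05,
        1.68358251e+00, -1.03104628e-01]), 'qvel': array([-0.00120544, -0.00022503,  0.00213883,  0.00052348,  0.00031595,
       -0.00192898]), 'joint_torque': array([ 1.20314185e-04, -3.40173519e+01, -3.02434766e+01,  7.19453255e-02,
        3.29994026e-02, -1.72618597e-04]), 'tool_pos': array([0.12778411, 0.53443151, 0.22133015]), 'ee_rot': array([-3.13945132e+00, -1.93887910e-04,  2.90682774e+00]), 'wrist_force': array([0.72326205, 0.0628032 , 1.00984187]), 'wrist_torque': array([ 0.02315801, -0.0289258 ,  0.02166436]), 'finger_force': 0.0, 'width': 0.09368160460096718}
scene {'camera_matrix': array([[494.09806074,   0.        , 319.64978896],
       [  0.        , 494.09806074, 205.30795375],
       [  0.        ,   0.        ,   1.        ]]), 'distortion': array([-0.05599394,  0.        ,  0.        ,  0.        ,  0.        ]), 'rvec': array([ 2.14282635,  0.84710071, -0.42107728]), 'tvec': array([-0.44442815, -0.04650781,  1.61178376])}
coil [(0.84, [208, 301, 26,
[... 877 characters left out ...]
stand [(0.78, [416, 225, 31, 31])]
bottle [(0.58, [444, 191, 14, 10])]
tub []
{'camera_matrix': array([[319.56076055,   0.        , 322.90794542],
       [  0.        , 319.56076055, 200.88543869],
       [  0.        ,   0.        ,   1.        ]]), 'distortion': array([-0.02379538,  0.        ,  0.        ,  0.        ,  0.        ]), 'tool_from_camera': array([[-4.04378627e-05, -9.65192059e-01, -2.61542133e-01,
         7.57184113e-02],
       [ 9.99999991e-01, -7.16708291e-05,  1.09880013e-04,
         7.20325872e-04],
       [-1.24800257e-04, -2.61542126e-01,  9.65192054e-01,
        -1.62142422e-01],
       [ 0.00000000e+00,  0.00000000e+00,  0.00000000e+00,
         1.00000000e+00]])}
```

```bash
cat > h.py <<'E'
import numpy as np, cv2
from bench import robot
from scipy.spatial.transform import Rotation as R
def cam(c,o=None):
    p=robot.camera_params(c)
    if c=="wrist":
        o=o or robot.get_obs()
        T=np.eye(4);T[:3,:3]=R.from_euler('xyz',o['ee_rot']).as_matrix();T[:3,3]=o['tool_pos']
        W=np.linalg.inv(T@p['tool_from_camera']); return p['camera_matrix'],p['distortion'],W[:3,:3],W[:3,3]
    return p['camera_matrix'],p['distortion'],cv2.Rodrigues(p['rvec'])[0],p['tvec']
def at_z(C,px,z):
    K,D,Rm,t=C; n=cv2.undistortPoints(np.array([[px]],float),K,D)[0,0]
    c=-Rm.T@t; d=Rm.T@np.array([*n,1]); return c+d*(z-c[2])/d[2]
def proj(C,X):
    K,D,Rm,t=C; return cv2.projectPoints(np.array(X,float).reshape(-1,1,3),cv2.Rodrigues(Rm)[0],t,K,D)[0][:,0]
E
python3 - <<'E'
from h import *
a=cv2.imread("pics/scene0.png")[170:390,140:440]; cv2.imwrite("pics/sc.png",cv2.resize(a,None,fx=2.6,fy=2.6,interpolation=2))
a=cv2.imread("pics/top0.png")[110:270,260:480]; cv2.imwrite("pics/tc.png",cv2.resize(a,None,fx=3.6,fy=3.6,interpolation=2))
C=cam("top")
for p in [(441,190),(419,223),(406,192)]: print(at_z(C,p,.06))
E
```

```text
[ 0.57608996 -0.32286644  0.06      ]
[ 0.46447328 -0.24918433  0.06      ]
[ 0.56719756 -0.20466587  0.06      ]
```

View pics/sc.png

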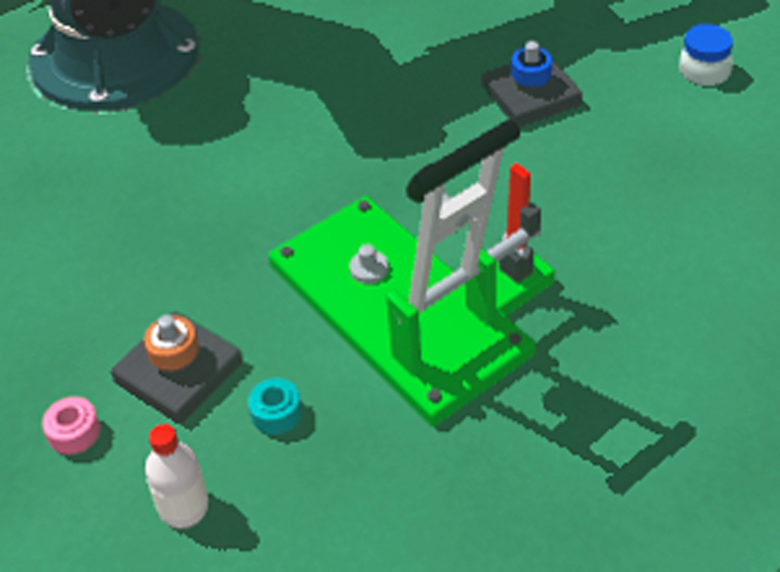

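View pics/tc.png

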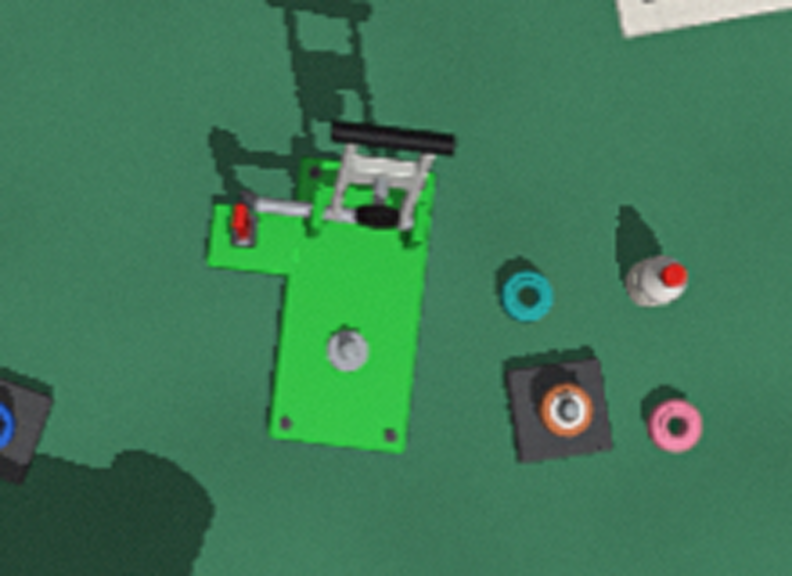

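The pictures show the copper coil on the right stand (top picture, about px 417,223) and the press in the middle with its pin near (357,207). The red catch is on the left, and the blue coil is on the far-left stand. The pink and teal rings are look-alikes. Next I'll fit the press pose from both views.

```bash
cat > fit.py <<'E'
from h import *
from scipy.optimize import least_squares
T=cam("top");S=cam("scene")
t=lambda x,y:(x/3.6+260-.36,y/3.6+110-.36); s=lambda x,y:(x/2.6+140-.3,y/2.6+170-.3)
O=[(T,t(270,438),(-90,65,22)),(T,t(406,453),(-90,-65,22)),(T,t(208,264),(65,142,22)),(T,t(212,205),(125,142,22)),(T,t(348,350),(0,0,52)),
(S,s(367,199),(-90,65,22)),(S,s(270,256),(-90,-65,22)),(S,s(435,424),(180,-65,22)),(S,s(553,267),(125,142,22)),(S,s(366,247),(0,0,52))]
def res(p):
    Rz=R.from_euler('z',p[2]).as_matrix(); r=[]
    for C,px,X in O: r+=list(proj(C,Rz@(np.array(X)/1000)+[p[0],p[1],0])[0]-px)
    return r
f=least_squares(res,[.5,-.05,0],loss='soft_l1')
print(f.x,np.round(f.fun,1))
def res2(p): return np.r_[proj(T,[p[0],p[1],.078])[0]-t(568,408), proj(S,[p[0],p[1],.078])[0]-s(166,320)]
g=least_squares(res2,[.46,-.25]);print(g.x,g.fun)
E
python3 fit.py
```

```text
[ 0.51654363 -0.04163972 -0.08803395] [-0.1 -0.3  0.2 -0.4 -0.5  0.4  0.2 -0.6  0.6 -0.5 -0.7 -2.  -1.8 -0.9
 -0.2 -2.9  1.2  0.5  0.3  1.2]
[ 0.46382316 -0.24215242] [ 0.53695812  0.18293057  0.365313   -0.16536587]
```

servo_tool --pt "-0.36 -0.48 0 0 0 -0.04 94" --pt "-0.72 -0.97 0 0 0 -0.09 94" --pt "-0.72 -0.97 0 0 0 -0.09 94" --pt "-0.72 -0.97 0 0 0 -0.09 94"

```text
time: 1.13
tool_pos: [0.177, 0.4195, 0.2226]
ee_rot: [-3.139, 0.002, 3.044]
wrist_force: [0.5, 0.9, -0.3]
width: 0.0942
finger_force: 0.0
```

servo_tool --pt "-0.5 -0.9 0 0 0 0 94" --pt "-0.5 -0.9 0 0 0 0 94" --pt "-0.5 -0.9 0 0 0 0 94"

```text
time: 1.38
tool_pos: [0.2175, 0.3273, 0.2227]
ee_rot: [-3.141, 0.001, 3.047]
wrist_force: [-0.4, 0.5, 0.1]
width: 0.094
finger_force: 0.0
```

servo_tool --pt "-0.5 -0.9 0 0 0 0 94" --pt "-0.5 -0.9 0 0 0 0 94" --pt "-0.5 -0.9 0 0 0 0 94"

```text
time: 1.63
tool_pos: [0.2591, 0.2328, 0.2229]
ee_rot: [-3.141, 0.002, 3.046]
wrist_force: [-0.0, -0.5, 0.2]
width: 0.0939
finger_force: 0.0
```

servo_tool --pt "-0.5 -0.9 0 0 0 0 94" --pt "-0.5 -0.9 0 0 0 0 94" --pt "-0.5 -0.9 0 0 0 0 94"

```text
time: 1.88
tool_pos: [0.3007, 0.1383, 0.2229]
ee_rot: [-3.141, 0.002, 3.045]
wrist_force: [-0.6, 1.0, -0.2]
width: 0.0939
finger_force: 0.0
```

servo_tool --pt "-0.5 -0.9 0 0 0 0 94" --pt "-0.5 -0.9 0 0 0 0 94" --pt "-0.5 -0.9 0 0 0 0 94"

```text
time: 2.13
tool_pos: [0.3423, 0.0436, 0.2228]
ee_rot: [-3.14, 0.002, 3.044]
wrist_force: [0.2, -0.0, -0.1]
width: 0.0941
finger_force: 0.0
```

servo_tool --pt "-0.5 -0.9 0 0 0 0 94" --pt "-0.5 -0.9 0 0 0 0 94" --pt "-0.5 -0.9 0 0 0 0 94"

```text
time: 2.38
tool_pos: [0.3837, -0.051, 0.2226]
ee_rot: [-3.14, 0.001, 3.044]
wrist_force: [-0.2, 0.7, 0.2]
width: 0.0938
finger_force: 0.0
```

servo_tool --pt "-0.5 -0.9 0 0 0 0 80" --pt "-0.5 -0.9 0 0 0 0 80" --pt "-0.5 -0.9 0 0 0 0 80" --pt "-0.5 -0.9 0 0 0 0 80" --pt "-0.5 -0.9 0 0 0 0 80"

```text
time: 2.8
tool_pos: [0.424, -0.1422, 0.2221]
ee_rot: [3.14, -0.001, 3.046]
wrist_force: [0.2, 0.5, -0.6]
width: 0.0796
finger_force: 0.0
```

Run:
```python
from h import *
o=robot.get_obs(); im=robot.snapshot("wrist"); np.save("w1.npy",np.r_[o['tool_pos'],o['ee_rot']])
cv2.imwrite("pics/w1.png",im[:,:,::-1]); print(o['tool_pos'],o['ee_rot'],o['joint_positions'],o['time'])
C=cam("wrist",o)
for X in [(.464,-.242,.078),(.517,-.042,.052)]: print(proj(C,X))
```

```text
[ 0.42402451 -0.14217217  0.22207705] [ 3.14036661e+00 -1.06771357e-03  3.04625386e+00] [-4.50996080e-01 -1.43245221e-01  1.59629656e+00  7.83081126e-04
  1.68996909e+00 -1.92636041e+00] 2.8
[[229.19250572 240.40414006]]
[[417.5980145  259.27048701]]
```

View pics/w1.png

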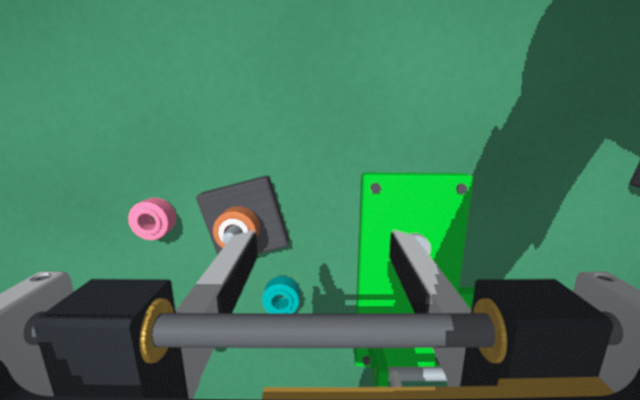

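The wrist view shows the coil at about (236,230), within a few pixels of the prediction. The post and the pin are partly hidden by the fingers. I'll move over the coil and measure it between the jaws.

servo_tool --pt "-0.49 -0.96 0 0 0 0 80" --pt "-0.49 -0.96 0 0 0 0 80" --pt "-0.49 -0.96 0 0 0 0 80" --pt "-0.49 -0.96 0 0 0 0 80" --pt "-0.49 -0.96 0 0 0 0 80"

```text
time: 3.27
tool_pos: [0.4637, -0.241, 0.2223]
ee_rot: [3.14, -0.001, 3.049]
wrist_force: [0.3, 1.2, 0.3]
width: 0.08
finger_force: 0.0
```

```bash
cat > m.py <<'E'
from h import *
import sys
def ring(mask):
    cs,_=cv2.findContours(mask.astype(np.uint8),cv2.RETR_EXTERNAL,cv2.CHAIN_APPROX_NONE)
    return cs
def to_tool(o,X):
    Rm=R.from_euler('xyz',o['ee_rot']).as_matrix(); return Rm.T@(np.asarray(X)-o['tool_pos'])
E
python3 - <<'E'
from m import *
o=robot.get_obs(); im=robot.snapshot("wrist"); cv2.imwrite("pics/w2.png",im[:,:,::-1]); C=cam("wrist",o); print(o['tool_pos'],o['ee_rot'])
hsv=cv2.cvtColor(im,cv2.COLOR_RGB2HSV); h,s,v=cv2.split(hsv)
m=((h<18)&(s>110)&(v>70)).astype(np.uint8); m[260:]=0
n,l,st,ce=cv2.connectedComponentsWithStats(m)
for i in range(1,n):
    if st[i,4]>100: print(st[i],ce[i])
E
```

```text
[ 0.46368036 -0.24096951  0.2222798 ] [ 3.14028302e+00 -6.47897242e-04  3.04854283e+00]
[298 164  46  47 837] [320.55794504 185.43249701]
```

View pics/w2.png

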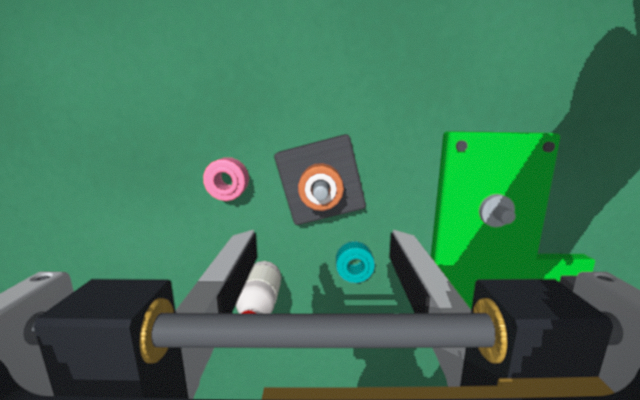

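The coil shows centred near (321,187) between the jaws, and the seat boss near (498,210). I'll fit both outlines to their known sizes.

```bash
cat >> m.py <<'E'
from scipy.optimize import least_squares
a=np.linspace(0,2*np.pi,73); cyl=lambda x,y,r,z0,z1:[(x+r*np.cos(t),y+r*np.sin(t),z) for z in(z0,z1) for t in a]
def bfit(C,box,parts,x0):
    def f(p):
        q=np.vstack([proj(C,cyl(p[0],p[1],*k)) for k in parts]); return np.r_[q.min(0),q.max(0)]-box
    g=least_squares(f,x0); return g.x,np.round(g.fun,1)
E
python3 - <<'E'
from m import *
o=robot.get_obs(); im=cv2.imread("pics/w2.png"); C=cam("wrist",o)
c,r=bfit(C,np.array([297.5,163.5,343.5,210.5]),[(.024,.033,.057)],[.464,-.242]); print("coil",c,r,to_tool(o,[*c,.05]))
s=cv2.cvtColor(im,cv2.COLOR_BGR2HSV)[:,:,1]; m=(s<90).astype(np.uint8)
n,l,st,ce=cv2.connectedComponentsWithStats(m[:, :]);i=l[215,492]; b=st[i]; print(b,ce[i])
c,r=bfit(C,np.array([b[0]-.5,b[1]-.5,b[0]+b[2]-.5,b[1]+b[3]-.5]),[(.019,.022,.030),(.0085,.03,.052)],[.517,-.042]); print("seat",c,r)
E
```

```text
coil [ 0.46366436 -0.24200209] [ 0.2 -0.5 -0.2  0.4] [-0.00036336 -0.0018312   0.1725755 ]
[480 195  35  32 893] [497.00671892 210.5162374 ]
seat [ 0.51573633 -0.03901336] [-1.3 -0.3  1.2  0.4]
```

servo_tool --pt "0 -0.01 0.3 0 0 0 75" --pt "0 -0.01 0.6 0 0 0 75" --pt "0 -0.01 0.9 0 0 0 75" --pt "0 -0.01 0.9 0 0 0 75"

```text
time: 3.65
tool_pos: [0.4598, -0.2384, 0.1263]
ee_rot: [3.135, -0.01, 3.051]
wrist_force: [-0.5, 0.5, -1.2]
width: 0.0751
finger_force: 0.0
```

servo_tool --pt "0 0 0.3 0 0 0 75" --pt "0 0 0.6 0 0 0 75" --pt "0 0 0.84 0 0 0 75" --pt "0 0 0.84 0 0 0 75" --pt "0 0 0.84 0 0 0 60" --pt "0 0 0.84 0 0 0 40" --pt "0 0 0.84 0 0 0 40" --pt "0 0 0.84 0 0 0 40" --pt "0 0 0.84 0 0 0 40" --pt "0 0 0.84 0 0 0 40"

```text
time: 4.48
tool_pos: [0.4648, -0.2436, 0.0508]
ee_rot: [-3.14, 0.004, 3.048]
wrist_force: [-0.3, 1.4, 6.7]
width: 0.048
finger_force: 30.0
```

servo_tool --pt "0 0 -0.1 0 0 0 40" --pt "0 0 -0.3 0 0 0 40" --pt "0 0 -0.5 0 0 0 40" --pt "0 0 -0.7 0 0 0 40" --pt "0 0 -0.9 0 0 0 40" --pt "0 0 -0.9 0 0 0 40" --pt "0 0 -0.9 0 0 0 40" --pt "0 0 -0.9 0 0 0 40"

```text
time: 5.15
tool_pos: [0.4628, -0.2425, 0.1371]
ee_rot: [3.14, -0.002, 3.048]
wrist_force: [0.7, -0.2, -2.1]
width: 0.0483
finger_force: 30.0
```

Run:
```python
from m import *
o=robot.get_obs(); im=robot.snapshot("wrist"); cv2.imwrite("pics/w3.png",im[:,:,::-1]); C=cam("wrist",o); print(o['tool_pos'],o['ee_rot'],o['width'],o['wrist_force'])
h,s,v=cv2.split(cv2.cvtColor(im,cv2.COLOR_RGB2HSV))
n,l,st,ce=cv2.connectedComponentsWithStats(((h<18)&(s>110)&(v>70)).astype(np.uint8)[:300])
for i in range(1,n):
    if st[i,4]>200: print(st[i],ce[i])
print(to_tool(o,[.5157,-.0390,.1]))
```

```text
[ 0.46277809 -0.24251639  0.13712397] [ 3.14040989e+00 -1.96466971e-03  3.04805385e+00] 0.04827277722695356 [ 0.66551796 -0.23232066 -2.12418256]
[ 278  205   91   92 3447] [323.35422106 244.02233827]
[304 252  39  25 613] [322.81892333 265.091354  ]
[-0.0337545   0.20752577  0.0373032 ]
```

View pics/w3.png

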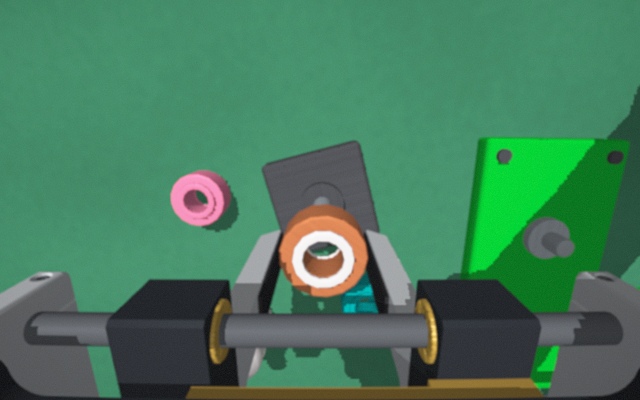

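The coil is held between the jaws, with its top at about (322,255), and the stand's post is bare. The pin now shows at (550,240), so I'll measure the coil's offset in the jaws and the seat again.

```bash
cat > seat.py <<'E'
from m import *
# coil in jaws (tool frame): box of winding; tool z down
def coil_in_tool(box,zu=.0208):
    p=robot.camera_params("wrist"); W=np.linalg.inv(p['tool_from_camera']); C=(p['camera_matrix'],p['distortion'],W[:3,:3],W[:3,3])
    return bfit(C,box,[(.024,zu-.027,zu-.003)],[0,0])
E
python3 - <<'E'
from seat import *
for zu in (.019,.0208,.0225): print(coil_in_tool(np.array([277.5,204.5,368.5,296.5]),zu))
o=robot.get_obs(); im=cv2.imread("pics/w3.png"); C=cam("wrist",o)
s=cv2.cvtColor(im,cv2.COLOR_BGR2HSV)[:,:,1]; m=(s<90).astype(np.uint8)
n,l,st,ce=cv2.connectedComponentsWithStats(m);i=l[240,532]; b=st[i]; print(b,ce[i])
c,r=bfit(C,np.array([b[0]-.5,b[1]-.5,b[0]+b[2]-.5,b[1]+b[3]-.5]),[(.019,.022,.030),(.0085,.03,.052)],[.517,-.042]); print("seat",c,r)
E
```

```text
(array([0.00246548, 0.00074244]), array([-0.1, -2.1,  0.1,  2.2]))
(array([0.00167496, 0.00074314]), array([ 0.4, -1.7, -0.4,  1.7]))
(array([0.00092809, 0.00074379]), array([ 0.9, -1.2, -0.9,  1.2]))
[ 523  217   51   42 1590] [547.72075472 238.40125786]
seat [ 0.51482822 -0.04061044] [-1.1  0.2  1.  -0.2]
```

servo_tool --pt "-0.05 0.2 0 0 0 0 40" --pt "-0.1 0.5 0 0 0 0 40" --pt "-0.17 0.75 0 0 0 0 40" --pt "-0.17 0.75 0 0 0 0 40"

```text
time: 5.53
tool_pos: [0.4874, -0.1657, 0.1363]
ee_rot: [3.137, -0.003, 3.052]
wrist_force: [-0.5, -0.5, -1.9]
width: 0.0481
finger_force: 30.0
```

servo_tool --pt "-0.05 0.3 0 0 0 0 40" --pt "-0.1 0.5 0 0 0 0 40" --pt "-0.17 0.75 0 0 0 0 40" --pt "-0.17 0.75 0 0 0 0 40" --pt "-0.17 0.75 0 0 0 0 40" --pt "-0.17 0.75 0 0 0 0 40"

```text
time: 6.03
tool_pos: [0.5106, -0.0973, 0.1373]
ee_rot: [-3.141, -0.002, 3.048]
wrist_force: [-0.7, 0.6, -1.9]
width: 0.048
finger_force: 30.0
```

Run:
```python
from seat import *
o=robot.get_obs(); im=robot.snapshot("wrist"); cv2.imwrite("pics/w4.png",im[:,:,::-1]); C=cam("wrist",o); print(o['tool_pos'],o['ee_rot'],o['width'],o['time'])
h,s,v=cv2.split(cv2.cvtColor(im,cv2.COLOR_RGB2HSV))
n,l,st,ce=cv2.connectedComponentsWithStats(((h<18)&(s>110)&(v>70)).astype(np.uint8)[:300])
print([list(x) for x in st[1:] if x[4]>200])
p=np.round(proj(C,[.5153,-.0398,.03])[0]).astype(int);print(p,proj(C,[.5153,-.0398,.052]))
cv2.imwrite("pics/w4c.png",cv2.resize(im[130:300,250:500,::-1],None,fx=3,fy=3,interpolation=2))
n,l,st,ce=cv2.connectedComponentsWithStats((s<90).astype(np.uint8));i=l[p[1],p[0]-10]; b=st[i]; print(b,ce[i])
c,r=bfit(C,np.array([b[0]-.5,b[1]-.5,b[0]+b[2]-.5,b[1]+b[3]-.5]),[(.019,.022,.030),(.0085,.03,.052)],[.517,-.042]); print("seat",c,r)
print(to_tool(o,[.5153,-.0398,.1]))
```

```text
[ 0.51056168 -0.09728124  0.13726852] [-3.14121891e+00 -2.36236409e-03  3.04818316e+00] 0.04803573264230584 6.0333
[[np.int32(278), np.int32(206), np.int32(91), np.int32(91), np.int32(3345)], [np.int32(304), np.int32(252), np.int32(39), np.int32(25), np.int32(613)]]
[388 203] [[393.30412302 210.57919448]]
[ 367  181   43   44 1491] [387.82427901 202.47216633]
seat [ 0.51577256 -0.03928943] [-0.8  0.2  0.7 -0.2]
[0.00055578 0.05768653 0.03724838]
```

View pics/w4c.png

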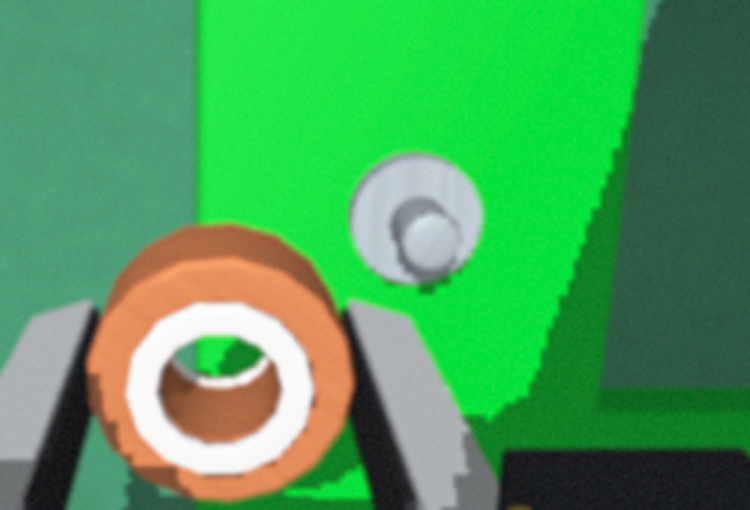

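The pin (picture about 393,210) is clear of the coil and the coil sits level in the jaws. I'll move over the pin and lower to just above it.

servo_tool --pt "0 0.2 0 0 0 0 40" --pt "-0.01 0.4 0 0 0 0 40" --pt "-0.01 0.58 0 0 0 0 40" --pt "-0.01 0.58 0 0 0 0 40" --pt "-0.01 0.58 0.25 0 0 0 40" --pt "-0.01 0.58 0.5 0 0 0 40" --pt "-0.01 0.58 0.5 0 0 0 40" --pt "-0.01 0.58 0.5 0 0 0 40" --pt "-0.01 0.58 0.5 0 0 0 40"

```text
time: 6.83
tool_pos: [0.5182, -0.0402, 0.0895]
ee_rot: [-3.141, 0.001, 3.047]
wrist_force: [-0.0, 0.1, -0.8]
width: 0.0477
finger_force: 30.0
```

Run:
```python
from seat import *
o=robot.get_obs(); im=robot.snapshot("wrist"); C=cam("wrist",o); print(o['tool_pos'],o['ee_rot'],o['width'],o['time'],o['wrist_force'])
print("pin top",proj(C,[.5158,-.0393,.052]),to_tool(o,[.5158,-.0393,.04]))
c=im[190:310,260:385,::-1].copy()
cv2.imwrite("pics/w5c.png",cv2.resize(c,None,fx=4.6,fy=4.6,interpolation=2))
```

```text
[ 0.51817703 -0.04019827  0.08945786] [-3.14121351e+00  1.15289251e-03  3.04692136e+00] 0.04771064776003518 6.8333 [-0.0213125   0.07904506 -0.81353197]
pin top [[322.88523699 228.60615211]] [0.00250832 0.0006883  0.04945474]
```

View pics/w5c.png

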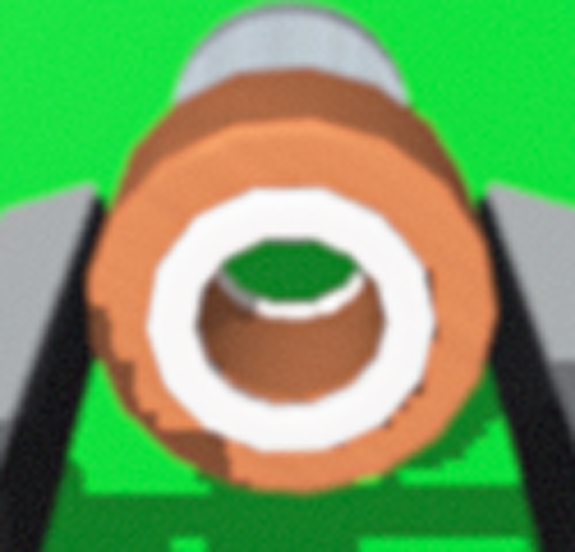

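Sideways, the boss and coil centres coincide (crop x about 291). In x, the measurement calls for about 1 mm of correction. I'll descend in stages and watch the force.

servo_tool --pt "0.01 0 0 0 0 0 40" --pt "0.01 0 0.1 0 0 0 40" --pt "0.01 0 0.2 0 0 0 40" --pt "0.01 0 0.3 0 0 0 40" --pt "0.01 0 0.3 0 0 0 40" --pt "0.01 0 0.3 0 0 0 40"

```text
time: 7.38
tool_pos: [0.5157, -0.0388, 0.057]
ee_rot: [3.141, -0.003, 3.048]
wrist_force: [0.0, 0.3, -0.6]
width: 0.048
finger_force: 30.0
```

servo_tool --pt "0 0 0.03 0 0 0 40" --pt "0 0 0.06 0 0 0 40" --pt "0 0 0.06 0 0 0 40" --pt "0 0 0.06 0 0 0 40"

```text
time: 7.72
tool_pos: [0.5167, -0.0389, 0.0524]
ee_rot: [3.141, -0.0, 3.048]
wrist_force: [-1.1, 0.3, -0.8]
width: 0.0477
finger_force: 30.0
```

servo_tool --pt "0 0 0.01 0 0 0 40" --pt "0 0 0.01 0 0 0 54" --pt "0 0 0.01 0 0 0 60" --pt "0 0 0.01 0 0 0 66" --pt "0 0 0.01 0 0 0 66" --pt "0 0 0.01 0 0 0 66" --pt "0 0 -0.2 0 0 0 66" --pt "0 0 -0.5 0 0 0 66" --pt "0 0 -0.8 0 0 0 66" --pt "0 0 -1 0 0 0 66" --pt "0 0 -1 0 0 0 66" --pt "0 0 -1 0 0 0 66"

```text
time: 8.72
tool_pos: [0.5176, -0.0392, 0.1538]
ee_rot: [-3.141, 0.003, 3.048]
wrist_force: [-0.4, -0.5, -0.4]
width: 0.066
finger_force: 0.0
```

Run:
```python
from seat import *
o=robot.get_obs(); im=robot.snapshot("wrist"); C=cam("wrist",o); print(o['tool_pos'],o['ee_rot'],o['width'],o['time'],o['joint_positions'])
h,s,v=cv2.split(cv2.cvtColor(im,cv2.COLOR_RGB2HSV))
n,l,st,ce=cv2.connectedComponentsWithStats(((h<18)&(s>110)&(v>70)).astype(np.uint8)[:300])
for b in st[1:]:
    if b[4]>300:
        print(b,[bfit(C,np.array([b[0]-.5,b[1]-.5,b[0]+b[2]-.5,b[1]+b[3]-.5]),[(.024,z+.003,z+.027)],[.516,-.04]) for z in(.03,.04,.05)])
cv2.imwrite("pics/w6.png",im[:,:,::-1])
# catch top in world
p=np.array([.5157,-.0393]);Rz=R.from_euler('z',-.088).as_matrix()
for n,X in dict(top=(.1,.11,.16),hinge=(.12,0,.095),handle_up=(.12+.2*np.sin(.21),0,.095+.2*np.cos(.21)),handle_dn=(-.08,0,.095)).items(): print(n,Rz@X+[*p,0])
a=np.vstack([cv2.resize(robot.snapshot(c)[y:y+h,x:x+w,::-1],(780,290),interpolation=2) for c,x,y,w,h in(("scene",240,200,242,90),("top",300,125,161,60))])
cv2.imwrite("pics/st6.png",a)
```

```text
[ 0.51758867 -0.03917239  0.15380135] [-3.14140988  0.00335921  3.04817288] 0.06604135572338099 8.7167 [-1.84877803e-01  3.98075343e-02  1.55729168e+00  1.24839065e-04
  1.54113158e+00 -1.66225754e+00]
[ 296  173   56   57 1146] [(array([ 0.51549476, -0.03778909]), array([-0.5, -1.4,  0.5,  1.5])), (array([ 0.51276992, -0.03755245]), array([-1.6, -2.6,  1.6,  2.7])), (array([ 0.51004657, -0.03731598]), array([-2.9, -3.8,  2.9,  4. ]))]
top [0.62498056 0.06148571 0.16      ]
hinge [ 0.63523566 -0.04984638  0.095     ]
handle_up [ 0.67676631 -0.05351054  0.29060618]
handle_dn [ 0.43600956 -0.03226908  0.095     ]
```

View pics/st6.png

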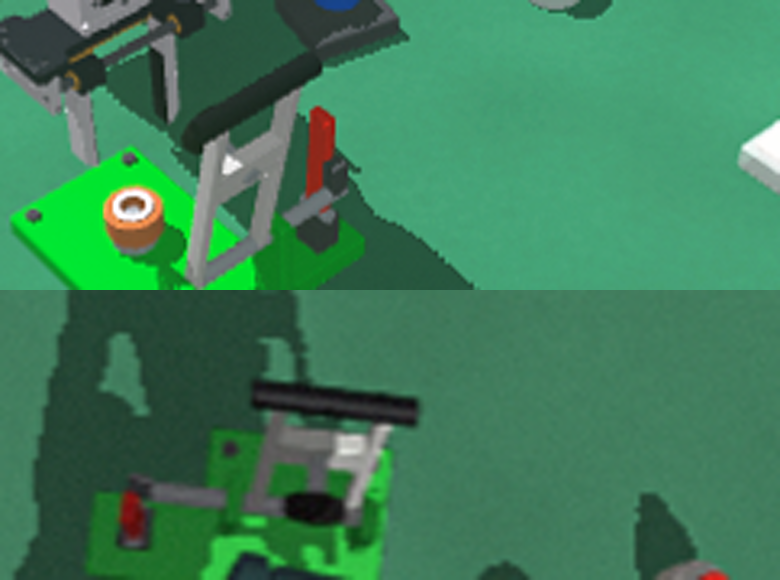

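The coil is seated, and its fitted position is within 2 mm of the seat. Red catch: upright at (320,150) in the scene half and (132,515) in the top half. Before sweeping the catch outwards I'll check where the tub and the blue stand are.

Run:
```python
from m import *
o=robot.get_obs();S=cam("scene")
p=np.array([.5156,-.0390]);Rz=R.from_euler('z',-.088).as_matrix()
P=lambda X:np.round(Rz.T@(np.asarray(X)-[*p,0]),4)
print("tub press",P(at_z(S,(410,191),.03)),"spare",P(at_z(S,(140+532/2.6,170+45/2.6),.078)),"tcp",P(o['tool_pos']))
# catch top from scene crop (520,168)/2.6
for z in (.158,.16): print("catch",P(at_z(S,(140+520/2.6,170+170/2.6),z)))
```

```text
tub press [0.0049 0.5033 0.03  ] spare [-0.1029  0.3233  0.078 ] tcp [0.     0.0002 0.1504]
catch [0.102 0.112 0.158]
catch [0.1035 0.1105 0.16  ]
```

servo_tool --pt "0 0.2 0 0 0 0 94" --pt "0 0.5 0 0 0 0 94" --pt "0 0.72 0 0 0 0 94" --pt "0 0.72 0 0 0 0 94"

```text
time: 9.2
tool_pos: [0.5224, 0.0359, 0.1502]
ee_rot: [3.14, -0.004, 3.052]
wrist_force: [-0.6, 0.2, -0.7]
width: 0.0889
finger_force: 0.0
```

servo_tool --pt "0 0.3 0 0 0 0 94" --pt "0 0.6 0 0 0 0 94" --pt "0 0.72 0 0 0 0 94" --pt "0 0.72 0 0 0 0 94" --pt "0 0.72 0 0 0 0 94" --pt "0 0.72 0 0 0 0 94"

```text
time: 9.7
tool_pos: [0.5299, 0.103, 0.1518]
ee_rot: [-3.14, -0.001, 3.047]
wrist_force: [-0.4, 0.8, 0.3]
width: 0.0939
finger_force: 0.0
```

servo_tool --pt "-0.2 0 0 0 0 0 94" --pt "-0.5 0 0 0 0 0 94" --pt "-0.8 0 0 0 0 0 94" --pt "-0.94 0 0 0 0 0 94" --pt "-0.94 0 0 0 0 0 94" --pt "-0.94 0 0 0 0 0 94"

```text
time: 10.2
tool_pos: [0.6237, 0.0939, 0.1517]
ee_rot: [-3.141, -0.002, 3.046]
wrist_force: [-0.6, -0.5, 0.1]
width: 0.0938
finger_force: 0.0
```

Run:
```python
from m import *
o=robot.get_obs();print(o['tool_pos'],o['ee_rot'],o['joint_positions'])
p=np.array([.5156,-.0390]);Rz=R.from_euler('z',-.088).as_matrix();print(Rz.T@(o['tool_pos']-[*p,0]))
a=np.vstack([cv2.resize(robot.snapshot(c)[y:y+h,x:x+w,::-1],(780,290),interpolation=2) for c,x,y,w,h in(("scene",240,190,242,90),("wrist",160,170,430,160))])
cv2.imwrite("pics/st7.png",a)
```

```text
[0.62370001 0.09388509 0.15174491] [-3.14104068e+00 -1.66274412e-03  3.04599467e+00] [ 5.97018958e-02  2.89857397e-01  1.27452128e+00 -2.88155419e-04
  1.57894209e+00 -1.41549900e+00]
[0.09600291 0.14187142 0.15174491]
```

View pics/st7.png

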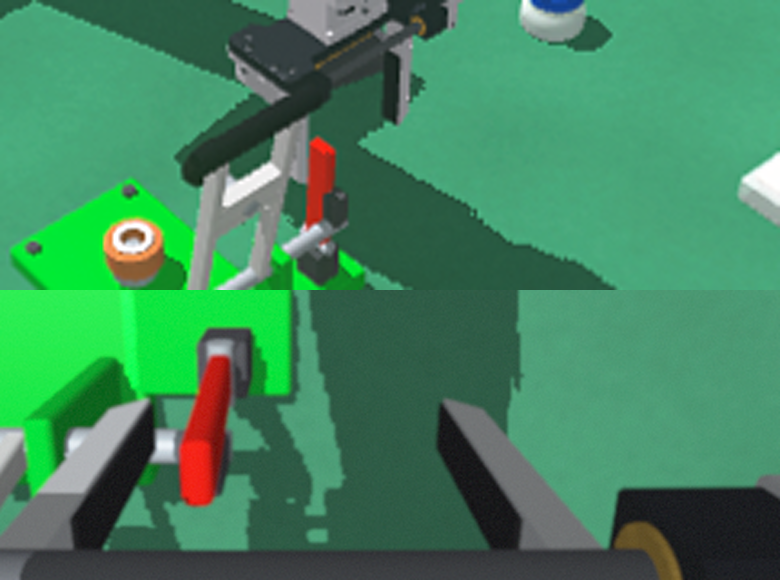

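The catch (red) stands between the open fingers, with the inner finger beside it and clear of the shaft. I'll sweep it outwards along its arc.

servo_tool --pt "0 0.08 0 0 0 0 94" --pt "0 0.16 0.02 0 0 0 94" --pt "0 0.25 0.03 0 0 0 94" --pt "0 0.38 0.06 0 0 0 94" --pt "0 0.51 0.12 0 0 0 94" --pt "0 0.63 0.21 0 0 0 94" --pt "0 0.73 0.32 0 0 0 94" --pt "0 0.79 0.41 0 0 0 94" --pt "0 0.83 0.5 0 0 0 94" --pt "0 0.84 0.55 0 0 0 94" --pt "0 0.84 0.55 0 0 0 94" --pt "0 0.84 0.55 0 0 0 94"

```text
time: 11.3
tool_pos: [0.6315, 0.1789, 0.0971]
ee_rot: [-3.141, -0.001, 3.048]
wrist_force: [0.5, -0.6, 0.5]
width: 0.094
finger_force: 0.0
```

Run:
```python
from m import *
o=robot.get_obs();print(o['tool_pos'],o['ee_rot'])
p=np.array([.5156,-.0390]);Rz=R.from_euler('z',-.088).as_matrix();print(Rz.T@(o['tool_pos']-[*p,0]))
a=np.vstack([cv2.resize(robot.snapshot(c)[y:y+h,x:x+w,::-1],(780,290),interpolation=2) for c,x,y,w,h in(("scene",240,190,242,90),("wrist",0,100,640,300))])
cv2.imwrite("pics/st8.png",a)
```

```text
[0.63145664 0.17894393 0.09707675] [-3.14127855e+00 -7.02128614e-04  3.04789658e+00]
[0.09625401 0.22728283 0.09707675]
```

View pics/st8.png

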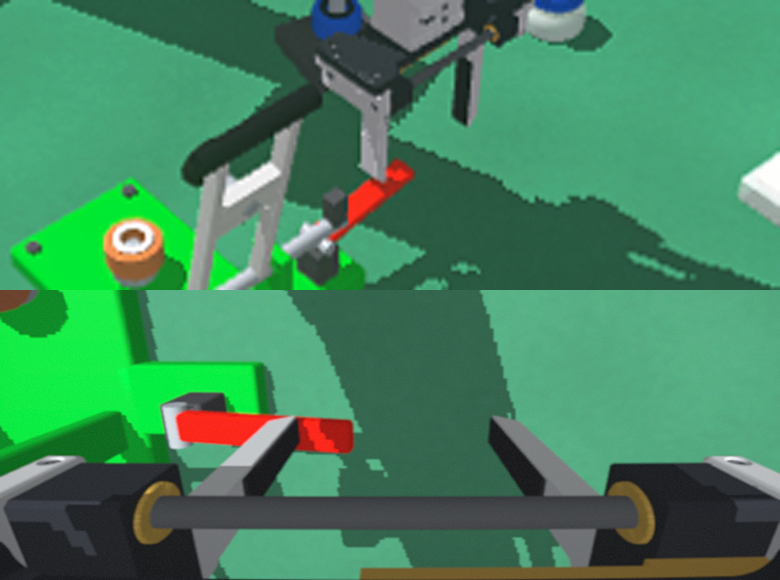

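The catch lies over to the side at about its stop, and the lever is still up. I'll rise and turn the jaws by 90° for the handle.

servo_tool --pt "0 0.02 -0.2 0 0 0 94" --pt "0 0.02 -0.6 0 0 0 94" --pt "0 0.02 -1 0 0 0 94" --pt "0 0.02 -1 0 0 0 94"

```text
time: 11.73
tool_pos: [0.6357, 0.1813, 0.2091]
ee_rot: [3.137, 0.017, 3.047]
wrist_force: [0.2, 0.6, 2.4]
width: 0.0944
finger_force: 0.0
```

servo_tool --pt "0 0 -0.4 0 0 0 80" --pt "0 0 -0.8 0 0 0 70" --pt "0 0 -1 0 0 0 64" --pt "0 0 -1 0 0 0 64"

```text
time: 12.07
tool_pos: [0.6336, 0.1809, 0.306]
ee_rot: [3.138, 0.014, 3.047]
wrist_force: [0.4, -0.0, 1.6]
width: 0.0708
finger_force: 0.0
```

servo_tool --pt "0 0 -0.2 0 0 0.07 64" --pt "0 0 -0.4 0 0 0.15 64" --pt "0 0 -0.45 0 0 0.23 64" --pt "0 0 -0.45 0 0 0.31 64" --pt "0 0 -0.45 0 0 0.39 64" --pt "0 0 -0.45 0 0 0.47 64" --pt "0 0 -0.45 0 0 0.55 64" --pt "0 0 -0.45 0 0 0.62 64" --pt "0 0 -0.45 0 0 0.7 64" --pt "0 0 -0.45 0 0 0.78 64" --pt "0 0 -0.45 0 0 0.86 64" --pt "0 0 -0.45 0 0 0.93 64"

```text
time: 13.07
tool_pos: [0.6318, 0.1807, 0.3413]
ee_rot: [-3.14, 0.0, 1.581]
wrist_force: [0.1, -0.9, 0.5]
width: 0.0639
finger_force: 0.0
```

```bash
cat > pf.py <<'E'
from m import *
p=np.array([.5156,-.0390]);Rz=R.from_euler('z',-.088).as_matrix()
P=lambda X:np.round(Rz.T@(np.asarray(X)-[*p,0]),4); Wd=lambda X:Rz@X+[*p,0]
E
python3 - <<'E'
from pf import *
o=robot.get_obs();print(P(o['tool_pos']),o['ee_rot'],o['joint_positions'])
h=Wd([.1617,0,.2886]); print(to_tool(o,h))
E2=[Wd([.1617,s*.05,.2906]) for s in(1,-1)]
for c in("scene","top"):
    im=robot.snapshot(c); C=cam(c); print(c,"pred",proj(C,E2),proj(C,Wd([.11+0,.11+.0985,.077])))
    for t in("handle","lever","catch_top"): print(t,[(round(d['conf'],2),np.round(d['extent'])) for d in robot.find_in(t,c)[:2]])
    d=(im.max(2)<45).astype(np.uint8); q=proj(C,Wd([.1617,0,.2906]))[0].astype(int)
    n,l,st,ce=cv2.connectedComponentsWithStats(d)
    w=l[q[1]-4:q[1]+5,q[0]-4:q[0]+5]; k=np.bincount(w[w>0]) if (w>0).any() else [0]; i=int(np.argmax(k)); print("bar",st[i],ce[i])
E
```

```text
[0.0964 0.229  0.3413] [-3.14031464e+00  2.21709649e-04  1.58062070e+00] [1.92290854e-01 3.53343925e-01 8.18972010e-01 1.50610597e-05
 1.97057374e+00 1.82472476e-01]
[-0.23430018  0.0426725   0.05274508]
scene pred [[338.34060366 218.00141718]
 [302.40700188 239.98028975]] [[368.61039285 242.19650666]]
handle [(0.93, array([321., 253.,  53.,  76.]))]
lever [(0.82, array([323., 252.,  51.,  68.]))]
catch_top [(0.72, array([354., 256.,  30.,  30.]))]
bar [316 220  24  16  57] [329.05263158 226.47368421]
top pred [[350.08700722 145.93997423]
 [384.65328927 149.65216104]] [[297.32836618 166.65937256]]
handle [(0.67, array([358., 158.,  57.,  28.]))]
lever [(0.82, array([359., 159.,  60.,  30.]))]
catch_top [(0.47, array([318., 171.,  24.,   9.]))]
bar [352 144  34   6  85] [368.16470588 146.28235294]
```

servo_tool --pt "-0.3 0.05 0 0 0 0.03 64" --pt "-0.6 0.1 0 0 0 0.06 64" --pt "-0.9 0.16 0 0 0 0.06 64" --pt "-0.9 0.16 0 0 0 0.06 64"

```text
time: 13.8
tool_pos: [0.6502, 0.0862, 0.342]
ee_rot: [3.141, 0.003, 1.487]
wrist_force: [-0.0, 0.1, 0.1]
width: 0.0638
finger_force: 0.0
```

servo_tool --pt "-0.3 0.1 0 0 0 0 64" --pt "-0.6 0.2 0 0 0 0 64" --pt "-0.9 0.35 0 0 0 0 64" --pt "-0.9 0.35 0 0 0 0 64" --pt "-0.9 0.35 0 0 0 0 64" --pt "-0.9 0.35 0 0 0 0 64"

```text
time: 14.3
tool_pos: [0.6771, -0.0003, 0.3423]
ee_rot: [-3.141, -0.001, 1.494]
wrist_force: [-0.0, 0.3, -0.3]
width: 0.0641
finger_force: 0.0
```

Run:
```python
from pf import *
o=robot.get_obs();print(P(o['tool_pos']),o['ee_rot'],to_tool(o,Wd([.1617,0,.2886])))
```

```text
[0.1575 0.0527 0.3423] [-3.14105644e+00 -8.54719583e-04  1.49379274e+00] [-0.05279165  0.00369168  0.05364345]
```

servo_tool --pt "-0.3 0.02 0 0 0 0 64" --pt "-0.53 0.04 0 0 0 0 64" --pt "-0.53 0.04 0 0 0 0 64" --pt "-0.53 0.04 0.15 0 0 0 64" --pt "-0.53 0.04 0.3 0 0 0 64" --pt "-0.53 0.04 0.45 0 0 0 64" --pt "-0.53 0.04 0.53 0 0 0 64" --pt "-0.53 0.04 0.53 0 0 0 64" --pt "-0.53 0.04 0.53 0 0 0 64"

```text
time: 15.05
tool_pos: [0.6769, -0.0527, 0.2895]
ee_rot: [-3.141, -0.0, 1.495]
wrist_force: [-0.3, 0.6, -0.1]
width: 0.0641
finger_force: 0.0
```

servo_tool --pt "0 0 0 0 0 0 40" --pt "0 0 0 0 0 0 24" --pt "0 0 0 0 0 0 10" --pt "0 0 0 0 0 0 10" --pt "0 0 0 0 0 0 10" --pt "0 0 0 0 0 0 10" --pt "0 0 0 0 0 0 10" --pt "0 0 0 0 0 0 10"

```text
time: 15.72
tool_pos: [0.6767, -0.0542, 0.2895]
ee_rot: [-3.141, -0.0, 1.493]
wrist_force: [-1.9, 0.7, 1.0]
width: 0.017
finger_force: 30.0
```

Run:
```python
from pf import *
o=robot.get_obs();print(P(o['tool_pos']),o['ee_rot'],o['width'],o['finger_force'],o['wrist_force'])
# arc shifts in tool axes, tool vertical, from current theta~0
h=np.array([.12,0,.095]); f=lambda th:h+.2*np.array([np.sin(.21-th),0,np.cos(.21-th)])
Rm=R.from_euler('xyz',o['ee_rot']).as_matrix()
for th in np.arange(0,1.81,.09): print(round(th,2),np.round(Rm.T@Rz@(f(th)-f(0))*10,3))
for c in("scene","top"):
    robot.snapshot(c); print([(round(d['conf'],2),np.round(d['extent'])) for d in robot.find_in("catch_top",c)[:2]])
```

```text
[ 0.1618 -0.001   0.2895] [-3.14055751e+00 -2.90033015e-05  1.49267056e+00] 0.017042192287972036 29.980832040309906 [-1.91420013  0.71876756  1.04340091]
0.0 [0. 0. 0.]
0.09 [ 0.002 -0.178 -0.029]
0.18 [ 0.004 -0.357 -0.043]
0.27 [ 0.005 -0.537 -0.04 ]
0.36 [ 0.007 -0.716 -0.021]
0.45 [ 0.009 -0.892  0.014]
0.54 [ 0.011 -1.065  0.065]
0.63 [ 0.012 -1.232  0.131]
0.72 [ 0.014 -1.393  0.212]
0.81 [ 0.015 -1.546  0.307]
0.9 [ 0.017 -1.689  0.415]
0.99 [ 0.018 -1.823  0.536]
1.08 [ 0.019 -1.945  0.668]
1.17 [ 0.02  -2.054  0.811]
1.26 [ 0.021 -2.151  0.963]
1.35 [ 0.022 -2.233  1.123]
1.44 [ 0.023 -2.3    1.29 ]
1.53 [ 0.023 -2.353  1.462]
1.62 [ 0.024 -2.389  1.638]
1.71 [ 0.024 -2.41   1.817]
1.8 [ 0.024 -2.414  1.997]
[(0.46, array([353., 256.,  25.,  34.])), (0.41, array([208., 353.,  21.,  37.]))]
[(0.77, array([316., 170.,  31.,  11.]))]
```

servo_tool --pt "0 -0.09 -0.02 0 0 0 10" --pt "0 -0.18 -0.03 0 0 0 10" --pt "0 -0.27 -0.04 0 0 0 10" --pt "0 -0.36 -0.04 0 0 0 10" --pt "0.01 -0.45 -0.04 0 0 0 10" --pt "0.01 -0.54 -0.04 0 0 0 10" --pt "0.01 -0.63 -0.03 0 0 0 10" --pt "0.01 -0.72 -0.02 0 0 0 10" --pt "0.01 -0.8 0 0 0 0 10" --pt "0.01 -0.89 0.01 0 0 0 10"

```text
time: 16.75
tool_pos: [0.5904, -0.0455, 0.2905]
ee_rot: [3.133, -0.002, 1.494]
wrist_force: [2.8, 1.8, 1.4]
width: 0.017
finger_force: 30.0
```

servo_tool --pt "0 -0.09 0.02 0 0 0 10" --pt "0 -0.17 0.05 0 0 0 10" --pt "0 -0.26 0.08 0 0 0 10" --pt "0 -0.34 0.12 0 0 0 10" --pt "0 -0.42 0.16 0 0 0 10" --pt "0 -0.5 0.2 0 0 0 10" --pt "0 -0.58 0.25 0 0 0 10" --pt "0 -0.65 0.29 0 0 0 10" --pt "0 -0.73 0.35 0 0 0 10" --pt "0 -0.8 0.4 0 0 0 10" --pt "0.01 -0.87 0.46 0 0 0 10" --pt "0.01 -0.93 0.52 0 0 0 10"

```text
time: 17.75
tool_pos: [0.4976, -0.0366, 0.2382]
ee_rot: [3.134, -0.003, 1.495]
wrist_force: [3.2, 4.5, 3.1]
width: 0.0171
finger_force: 30.0
```

servo_tool --pt "0 -0.06 0.06 0 0 0 10" --pt "0 -0.12 0.13 0 0 0 10" --pt "0 -0.18 0.2 0 0 0 10" --pt "0 -0.23 0.28 0 0 0 10" --pt "0 -0.28 0.35 0 0 0 10" --pt "0 -0.33 0.43 0 0 0 10" --pt "0 -0.37 0.51 0 0 0 10" --pt "0 -0.41 0.59 0 0 0 10" --pt "0 -0.45 0.67 0 0 0 10" --pt "0 -0.48 0.75 0 0 0 10" --pt "0 -0.48 0.75 0 0 0 10"

```text
time: 18.67
tool_pos: [0.4487, -0.0319, 0.1611]
ee_rot: [3.138, -0.006, 1.494]
wrist_force: [3.1, 7.7, 2.6]
width: 0.0171
finger_force: 30.1
```

Run:
```python
from pf import *
o=robot.get_obs();t=P(o['tool_pos']);print(t,o['ee_rot'],o['width'],o['wrist_force'],o['wrist_torque'])
b=t-[.12,0,.094]; print("theta",.21-np.arctan2(b[0],b[2]),"r",np.hypot(b[0],b[2]))
```

```text
[-0.0672  0.0012  0.1611] [ 3.13819559 -0.00562663  1.49413842] 0.017143097043890096 [3.05569952 7.7321262  2.55122273] [ 1.22894806 -0.74167685 -0.18457474]
theta 1.436622300624796 r 0.19886238960648137
```

servo_tool --pt "0.01 -0.03 0.08 0 0 0 10" --pt "0.02 -0.05 0.17 0 0 0 10" --pt "0.02 -0.07 0.26 0 0 0 10" --pt "0.02 -0.09 0.35 0 0 0 10" --pt "0.02 -0.1 0.44 0 0 0 10" --pt "0.02 -0.11 0.53 0 0 0 10" --pt "0.02 -0.11 0.6 0 0 0 10" --pt "0.02 -0.11 0.65 0 0 0 10" --pt "0.02 -0.11 0.68 0 0 0 10" --pt "0.02 -0.11 0.68 0 0 0 10" --pt "0.02 -0.11 0.68 0 0 0 10"

```text
time: 19.58
tool_pos: [0.4357, -0.0304, 0.0936]
ee_rot: [-3.138, -0.002, 1.493]
wrist_force: [-4.6, 4.3, 6.0]
width: 0.017
finger_force: 30.0
```

```bash
cat > chk.py <<'E'
from pf import *
o=robot.get_obs();t=P(o['tool_pos']);print(o['time'],t,o['ee_rot'],o['width'],o['finger_force'],o['wrist_force'])
b=t-[.12,0,.0955]; print("theta",.21-np.arctan2(b[0],b[2]),"r",np.hypot(b[0],b[2]))
E
python3 chk.py
```

```text
19.5833 [-0.0803  0.0016  0.0936] [-3.13842046e+00 -2.21207852e-03  1.49312432e+00] 0.01703618269949276 30.027928054332733 [-4.64168183  4.25894059  5.99225066]
theta 1.7902818136437884 r 0.20030901128007195
```

servo_tool --pt "0 0 0.02 0 0 0 10" --pt "0 0 0.03 0 0 0 10" --pt "0 0 0.03 0 0 0 10" --pt "0 0 0.03 0 0 0 10" --pt "0 0 0.03 0 0 0 10"

```text
time: 20.0
tool_pos: [0.4357, -0.0304, 0.0908]
ee_rot: [-3.138, -0.002, 1.493]
wrist_force: [-4.8, 3.6, 7.4]
width: 0.0171
finger_force: 30.0
```

```bash
python3 chk.py
python3 - <<'E'
from pf import *
# lever angle from pictures: dark bar in scene/top vs prediction
for c in("scene","top"):
    im=robot.snapshot(c); C=cam(c)
    for th in(1.6,1.7,1.78):
        print(c,th,[np.round(proj(C,Wd([.12+.2*np.sin(.21-th),s*.05,.095+.2*np.cos(.21-th)]))[0],1) for s in(1,-1)])
    print([(round(d['conf'],2),np.round(d['extent'])) for t in("handle","catch_top") for d in robot.find_in(t,c)[:1]])
    print("catch tip pred 1.35", np.round(proj(C,Wd([.1,.2085,.082]))))
    cv2.imwrite(f"pics/end_{c}.png",im[:,:,::-1])
E
```

```text
20.0 [-0.0804  0.0016  0.0908] [-3.13834945e+00 -2.18718099e-03  1.49310334e+00] 0.017078049120767158 30.028593242168427 [-4.81726233  3.59661065  7.44957013]
theta 1.804245121919811 r 0.20045510719360582
scene 1.6 [array([276.2, 219.3]), array([244.9, 237. ])]
scene 1.7 [array([276.2, 224.4]), array([245.2, 242.1])]
scene 1.78 [array([276.5, 228.7]), array([245.8, 246.4])]
[(0.74, array([295., 261., 103.,  58.])), (0.77, array([354., 255.,  30.,  30.]))]
catch tip pred 1.35 [[366. 239.]]
top 1.6 [array([339.6, 228.2]), array([371. , 231.5])]
top 1.7 [array([339.3, 228.9]), array([370.3, 232.2])]
top 1.78 [array([339.2, 229.1]), array([369.8, 232.3])]
[(0.57, array([353., 184.,  47.,  41.])), (0.52, array([314., 171.,  32.,  13.]))]
catch tip pred 1.35 [[297. 169.]]
```

servo_tool --pt "0 0 0.02 0 0 0 10" --pt "0 0 0.03 0 0 0 10" --pt "0 0 0.03 0 0 0 10" --pt "0 0 0.03 0 0 0 10" --pt "0 0 0.03 0 0 0 10"

```text
time: 20.72
tool_pos: [0.4356, -0.0304, 0.088]
ee_rot: [-3.138, -0.002, 1.493]
wrist_force: [-5.1, 4.8, 7.3]
width: 0.0172
finger_force: 30.0
```

servo_tool --pt "0 0 0.02 0 0 0 10" --pt "0 0 0.03 0 0 0 10" --pt "0 0 0.03 0 0 0 10" --pt "0 0 0.03 0 0 0 10" --pt "0 0 0.03 0 0 0 10"

```text
time: 21.13
tool_pos: [0.4356, -0.0304, 0.0856]
ee_rot: [-3.138, -0.002, 1.493]
wrist_force: [-6.3, 4.3, 11.0]
width: 0.0171
finger_force: 30.0
```

Run:
```python
from pf import *
im=robot.snapshot("scene"); C=cam("scene")
for s in(-.046,-.04,.04,.046):
    q={th:np.round(proj(C,Wd([.12+.2*np.sin(.21-th),s,.095+.2*np.cos(.21-th)]))[0],1) for th in(1.6,1.7,1.78)}
    u=int(round(q[1.78][0])); print(s,u,[v[1] for v in q.values()]); col=im[222:264,u].max(1); print(col)
# calibration check: same bar when up, from first picture
i0=cv2.imread("pics/scene0.png")[:,:,::-1]
for s in(-.04,.04):
    q=proj(C,Wd([.1617,s,.2906]))[0]; u=int(round(q[0])); print("up",np.round(q,1),int(q[1])-10,i0[int(q[1])-10:int(q[1])+12,u].max(1))
```

```text
-0.046 247 [np.float64(236.3), np.float64(241.4), np.float64(245.7)]
[159 158 160 160 162 159 162 162 160 163 163 163 164 163 162 162 162 164
 166 159 106  45  48  48  46  43  38  86 163 160 159 157 157 157 154 156
 157 157 154 154 154 161]
-0.04 249 [np.float64(235.2), np.float64(240.3), np.float64(244.6)]
[162 162 164 163 163 162 162 162 162 163 162 162 160 162 163 163 164 166
 157  89  45  48  47  45  44  40  78 154 161 158 158 158 158 158 158 157
 156 158 156 154 160 201]
0.04 274 [np.float64(221.0), np.float64(226.1), np.float64(230.4)]
[ 45  52  53  44  42  47  87 129 132 130 130 129 130 129 131 127 132 151
 152 151 152 153 151 152 150 151 172 218 137 134 130 136 191 243 238 236
 236 239 236 230 241 245]
0.046 275 [np.float64(220.0), np.float64(225.1), np.float64(229.4)]
[ 44  45  47  43  40  63 132 132 130 130 130 131 129 131 135 128 128 128
 128 153 154 154 151 152 152 157 188 189 140 133 133 128 170 243 237 235
 238 240 231 173 232 242]
up [306.2 237.7] 227 [150 156 155 154 154 121  46  50  50  49  48  47  47  45  43  46  95 157
 152 152 153 153]
up [334.9 220.1] 210 [ 85  67  61  60  76 113  68  45  47  46  46  44  43  39  48 102 159 161
 160 159 160 162]
```

The bar lies within half a pixel of its fully-down position (245.6 against 245.7 predicted at 1.78 rad). The catch is still over, and the hold is steady at about 11 N. Handing in.

```bash
python3 chk.py; python3 -c "
from bench import robot
print(robot.close_job())"
```

```text
21.1833 [-0.0804  0.0016  0.0856] [-3.13839659e+00 -2.07252460e-03  1.49317863e+00] 0.017121553721347688 30.03129869699478 [-6.87280459  4.12924592 10.56829259]
theta 1.8301573956260355 r 0.20064438691376343
the job is handed in; nothing more can be done
None
```

I handed the job in at about 21 s with the copper coil on the press seat, the catch flipped outwards and the lever held fully down, all confirmed by my own measurements; the hand-in call did not report the verdict.

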